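# Shut the clamp jar and turn its label to the front

## Task

The lid of the amber glass jar on the chopping board has been left ajar. Press it shut with a fingertip, and then, with the lid shut, roll the jar round on its little turntable with a fingertip until its paper label squarely faces the side of the stand with the blue tab. Work gently: never press on the jar with more than 15 newtons, leave the pot, bowl, ladle and scoop where they are, and let go of the jar at the end.

Things in the scene. Friction and masses are not known exactly. Their poses are not given: they have to be found in the camera images.
- board: thick wooden chopping board, 270 x 390 x 40 mm, fixed, lying flat on the shelf; origin at the centre of its underside, its y axis along the long side. The jar's stand is fixed on one half, the scoop stands loose on the other.
- stand: white round foot of the jar's turntable, 124 mm across, 16 mm high, fixed on the board, carrying the jar; a blue tab (36 mm wide, to 79 mm from the centre) marks its front. Origin: centre of its underside, +x to the blue tab, z up. The jar's axis rises from here. With the lid shut its top lies 133 to 139 mm above the origin: the rubber seat is sunk by 0 to 6 mm, differently each time.
- jar (a joint): turn of the jar, rad, counter-clockwise from above; 0 or 2 pi = label (48 mm high, red band, on the side) squarely to the blue tab; no end stops; stays where left (0.13 N m friction). Its axis leans up to 0.05 rad, direction unknown: the lid's top rises or falls 2 mm as a finger circles on it. Turned by a fingertip pressed on the lid near its edge, 6 to 11 N; it lags the finger, and with less force stays put.
- lid (a joint): lid angle, rad; 0 = shut, starts at 0.45 to 0.8 and stays where left (0.14 N m). Hinge 50 mm from the axis, opposite the label, 17 mm below the lid's top face. Lid 94 mm across; its grey cap, 88 mm across, sits on a springy seal giving 1 mm per 6 N, at most 4 mm; the orange stripe on it points to the label side. Glass jar 92 mm across (neck band 98, turntable disc 108 mm): too wide to grasp.
- scoop: blue plastic measuring scoop, loose: cup 60 mm across and 36 mm high, handle reaching 102 mm towards its -x; origin at the centre of the cup's underside. Leave alone.
- pot: tall aluminium pot, loose, 170 mm across and 190 mm high; origin at the centre of its underside. Leave alone.
- bowl: white ceramic rice bowl, loose, 120 mm across and 60 mm high; origin at the centre of its underside. Leave alone.
- ladle: steel ladle with a red silicone handle, loose, lying on the shelf: cup 80 mm across, 32 mm high, handle to its +y, 280 mm; origin at the centre of the cup's underside. Leave alone.

How it is judged:
On the way, in this order (a step that is already met when the one before it is completed fails the run):
1. the lid is shut (within 0.04 rad) (value of joint lid below 0.04 rad), for 0.2 s.
2. with the lid shut, the label faces the blue tab within about 10 degrees (value of joint lid below 0.04 rad and (value of joint jar between -0.17 and 0.17 rad or value of joint jar between 6.113 and 6.453 rad)), for 0.3 s.
At the end, for the whole second after the job is handed in: The lid is shut (under 0.04 rad), the label faces the blue tab within 0.17 rad (about 10 degrees), and the jar is at rest (all of step 2 and velocity of joint jar between -0.05 and 0.05 rad/s); the robot touches nothing.
It fails at once if the jar (lid and stand included) is pressed with more than 15 N (contact force between anything else and stand above 15 N).
It fails at once if the scoop is moved by more than 15 mm (distance of scoop from where it was at the start of the episode above 0.015 m).
It fails at once if the pot is moved by more than 15 mm (distance of pot from where it was at the start of the episode above 0.015 m).
It fails at once if the bowl is moved by more than 15 mm (distance of bowl from where it was at the start of the episode above 0.015 m).
It fails at once if the ladle is moved by more than 15 mm (distance of ladle from where it was at the start of the episode above 0.015 m).
It also fails if it takes over 58 s, if anything falls off the work surface, if the arm or the gripper's body presses on something with over 40 N, if the wrist force passes 120 N, or if a joint passes its speed limit or range.

## Robot

A 7-joint arm with a two-finger parallel gripper is mounted at the origin on the work surface. World frame = base frame: x ahead of the robot, y to its left, z up, the work surface at z = 0. Lengths are in m, angles in rad, forces in N, time in s.
With the tool pointing down it reaches from about 0.4 to 0.85 m from the base axis. Payload 10.4 kg.
Tool frame: the origin (TCP) lies between the finger pads; the fingertips stand 14 mm ahead of it and the grasp point (between the pads) lies 5 mm behind it; z points along the fingers, y is the line along which they close (so a half turn about z gives the same grasp; the last joint's range is limited). The gripper opens to 87 mm and grips with 3 to 60 N. Pads are 19 mm wide; open, the fingers measure 117 mm over their backs; the gripper's body (75 mm by 190 mm) begins 51 mm behind the grasp point.
Start: joints at [-1.174, 0.332, -0.065, 1.46, 0.022, 1.35, -0.088], TCP at [0.255, 0.571, 0.237] pointing down, gripper open.
Joint ranges: [-2.6, 2.6], [-0.5, 2.12], [-1.47, 1.34], [0.16, 2.42], [-1.27, 4.41], [0.06, 2.06], [-2.6, 2.6]. Speed limits (rad/s): [2.22, 2.22, 2.79, 2.79, 3.14, 3.14, 3.14].

## Interface

Orientations are given as a unit quaternion [x, y, z, w].
In Python, from bench import * gives the robot as it stands.
- The arm moves only by the tool drive_tool, never from a script. Its argument "deltas" is a list of rows, each a list of 7 numbers: the turn, a rotation vector about the tool's x, y, z in degrees, then the shift along the tool's x, y, z in m, then the closure, from -1 (fully open) to 1 (shut). A call has 1 to 12 rows; each row is the pose to reach, as a shift and turn from the pose commanded when the call began, along the tool's axes at that moment; what a row does not reach only later rows make up. A row lasts 1/10 s, in which the tool goes at most 50 mm and 8.59 degrees, less where a joint would pass 70% of its speed; a pose out of reach is approached as far as the arm can. A call with a gripper value outside its range is refused whole. The fingers move at their own pace and stop on an object; "squeeze" is the grip in N (left out, the last holds). Time passes only in rows, so rows that repeat a pose let the fingers close. It gives the time, the measured TCP pose, the force and the opening at its end, in the units of the state.
- read_state(): the state, without advancing time (a new reading comes with each control period).
- camera(name): name is "side" or "top"; returns (picture, depth): 384x512x3 uint8, red, green, blue; 384x512 float32, m along the optical axis (not along the pixel's ray), 0 where there is no reading.
- camera_params(name): a dict with "K" (3x3 intrinsics, pixels), "R" (3x3) and "t" (3): a world point X has camera coordinates R X + t. Camera axes: x right, y down, z forward; pixel columns grow to the right and rows downward; lengths in m; the calibration is good to about 2 mm. A picture is of the moment at which its call begins. camera_params takes no time and is no camera call.
- close_job(): hands the job in, once; it reports no verdict.
Trained networks look in the newest picture that a camera, given by its name, has taken for a name from the list of things; names that differ only in an ending like _2 or _b are one class to them, and where a whole thing is asked for, a point or a joint stands for the part that bears it (a point fixed in the world has none). Each returns a list of dicts, best first, with "score" (0 to 1); they miss things now and then, are a little off and sometimes report something else, mostly with a low value. They report only what shows in the picture. A call takes as long as a camera call.
- outline_of(label, camera): "pixels" (384x512 bool, what is visible of it) and "location" ([column, row] as shares, 0 to 1, of the picture: columns of its width, rows of its height, amid what is visible of it).
- tip_of(label, camera): "location" ([column, row] as shares, 0 to 1, of the picture: columns of its width, rows of its height: a listed point, or the origin of a listed thing).
The state is a dict: "time": time; "joint_positions": joint angles; "joint_vel": joint speeds; "joint_torque": joint torques, N m; "ee_pos": TCP position; "eef_rot": TCP orientation; "ft_force": force on the tool from outside, world axes, zero at the start; "torque": the same for the moment, N m; "width": finger opening in m.
Only numpy, scipy, OpenCV 4.12 (cv2) and the standard library are available. Lean on these libraries where they do the work, as an engineer would, in place of code of your own. Each camera call takes 0.05 s, during which the arm holds its last target. There are 200 camera calls.

## Working session

There is one attempt and no reset: what is moved stays moved. The work goes in short steps, Python scripts to look and compute and a tool call to move; the robot and the scene stay as the last step left them, time stands still between calls to the robot, and variables do not carry over. Pictures are saved under pics/ and viewed, on a budget of 10 in all, crops included, one or two more only if the job needs it, and the job is handed in when it is done.

Besides the shell and the picture viewer there is one more tool, called after "Call:" by a JSON object that holds its "method" and its "body". drive_tool: Moves the arm, as the interface text tells. Its arguments: {"type":"object","properties":{"deltas":{"type":"array"},"squeeze":{"type":"number"}},"required":["deltas"]}

```bash
mkdir -p pics; ls
cat > h.py <<'E'
from bench import *
import numpy as np, cv2
from scipy.spatial.transform import Rotation as Rn
def world(cam,depth,mask=None):
    p=camera_params(cam);K,R,t=[np.array(p[k]) for k in("K","R","t")]
    v,u=np.mgrid[0:384,0:512]
    P=np.stack([(u-K[0,2])/K[0,0]*depth,(v-K[1,2])/K[1,1]*depth,depth],-1)
    return (P-t)@R   # R^T (P-t)
def proj(cam,X):
    p=camera_params(cam);K,R,t=[np.array(p[k]) for k in("K","R","t")]
    c=np.atleast_2d(X)@R.T+t; q=c@K.T; return q[:,:2]/q[:,2:]
E
python3 - <<'E'
from h import *
s=read_state();print({k:np.round(v,3) for k,v in s.items()})
ims=[]
for c in("side","top"):
    im,d=camera(c);ims.append(im);np.save(f"{c}.npy",d);np.save(f"{c}_im.npy",im)
    W=world(c,d)
    for n in("jar","lid","stand","scoop","board","pot","bowl"):
        o=outline_of(n,c)
        if not o: print(c,n,"none");continue
        o=o[0];m=o["pixels"]&(d>0);X=W[m]
        print(c,n,round(o["score"],2),np.round(np.array(o["location"])*[512,384]),np.round(np.percentile(X,[2,50,98],axis=0),3).tolist() if len(X) else 0)
    p=camera_params(c);print(c,np.round(-np.array(p["R"]).T@p["t"],2),np.round(p["R"],2).tolist())
cv2.imwrite("pics/a.png",cv2.cvtColor(ims[0],cv2.COLOR_RGB2BGR))
cv2.imwrite("pics/b.png",cv2.cvtColor(ims[1],cv2.COLOR_RGB2BGR))
E
```

```text
pics
{'time': np.float64(0.0), 'joint_positions': array([-1.174,  0.333, -0.065,  1.461,  0.022,  1.35 , -0.089]), 'joint_vel': array([ 0.001,  0.001,  0.001, -0.   , -0.   , -0.001, -0.001]), 'joint_torque': array([-1.0000e-03, -6.2328e+01,  2.4000e-02, -3.8988e+01, -6.1000e-02,
        4.0000e-02,  0.0000e+00]), 'ee_pos': array([0.255, 0.57 , 0.236]), 'eef_rot': array([ 0.208,  0.978, -0.001, -0.   ]), 'ft_force': array([-0.776, -0.489,  0.327]), 'torque': array([ 0.023, -0.013, -0.052]), 'width': np.float64(0.087)}
side jar 0.56 [219. 196.] [[0.495, -0.158, 0.061], [0.557, -0.129, 0.157], [0.585, -0.066, 0.23]]
side lid 0.81 [225. 186.] [[0.519, -0.15, 0.176], [0.555, -0.113, 0.207], [0.585, -0.067, 0.232]]
side stand 0.66 [223. 206.] [[0.487, -0.166, 0.04], [0.558, -0.13, 0.15], [0.602, -0.064, 0.229]]
side scoop 0.55 [259. 176.] [[0.457, 0.052, 0.038], [0.536, 0.093, 0.064], [0.577, 0.123, 0.078]]
side board 0.96 [245. 201.] [[0.4, -0.207, 0.013], [0.58, -0.013, 0.039], [0.675, 0.174, 0.045]]
side pot 0.85 [332. 127.] [[0.54, 0.31, 0.002], [0.626, 0.371, 0.116], [0.705, 0.482, 0
[... 256 characters left out ...]
103, 0.195], [0.582, -0.061, 0.232]]
top lid 0.83 [299. 210.] [[0.511, -0.143, 0.179], [0.545, -0.103, 0.213], [0.585, -0.063, 0.234]]
top stand 0.97 [295. 217.] [[0.475, -0.15, 0.054], [0.527, -0.1, 0.185], [0.583, -0.053, 0.232]]
top scoop 0.62 [222. 218.] [[0.456, 0.057, 0.04], [0.539, 0.093, 0.066], [0.575, 0.115, 0.078]]
top board 0.88 [251. 224.] [[0.397, -0.196, 0.034], [0.522, 0.012, 0.04], [0.667, 0.183, 0.046]]
top pot 0.75 [104. 189.] [[0.538, 0.313, 0.001], [0.625, 0.431, 0.086], [0.7, 0.498, 0.19]]
top bowl 0.94 [403. 189.] [[0.567, -0.477, 0.003], [0.623, -0.437, 0.027], [0.671, -0.369, 0.063]]
top [0.46 0.01 1.16] [[-0.0, -1.0, 0.01], [-0.99, 0.0, -0.14], [0.14, -0.01, -0.99]]
```

Run:
```python
from h import *
s=np.load("side_im.npy")[130:270,150:290];t=np.load("top_im.npy")[150:290,230:370]
im=np.hstack([cv2.resize(x,(400,400),interpolation=cv2.INTER_CUBIC) for x in(s,t)])
fu=np.hstack([cv2.resize(np.load(c+"_im.npy"),(266,200)) for c in("side","top")])
fu=np.pad(fu,((0,0),(0,800-532),(0,0)))
cv2.imwrite("pics/c.png",cv2.cvtColor(np.vstack([im,fu]),cv2.COLOR_RGB2BGR))
```

```text
(no output)
```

View pics/c.png

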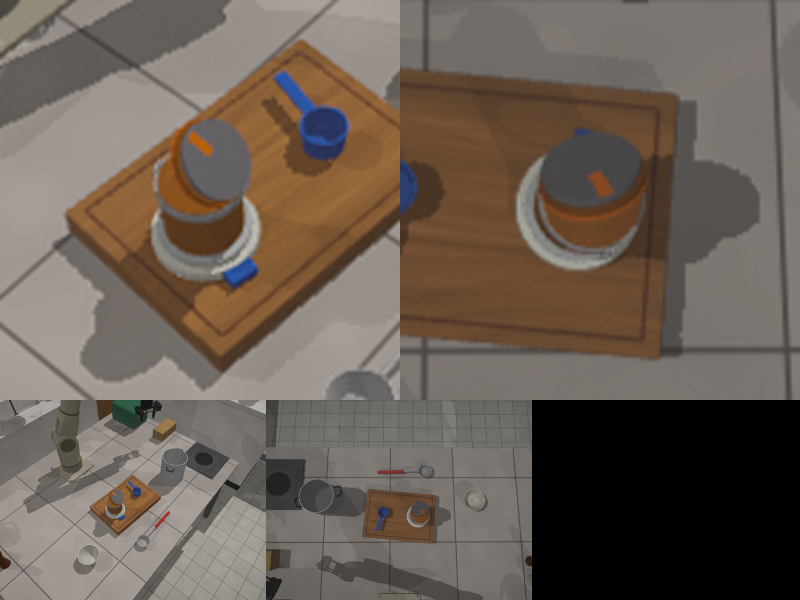

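```bash
cat > meas.py <<'E'
from h import *
def tab(c,im,d,box=((0.47,0.68),(-0.24,0.0))):
    W=world(c,d); h=cv2.cvtColor(im,cv2.COLOR_RGB2HSV)
    m=(h[...,0]>95)&(h[...,0]<130)&(h[...,1]>130)&(W[...,1]<0.0)&(W[...,1]>-.25)&(W[...,0]>.4)&(W[...,0]<.72)&(d>0)
    return W[m],m
def stripe(c,im,d):
    W=world(c,d); h=cv2.cvtColor(im,cv2.COLOR_RGB2HSV)
    m=(h[...,0]>3)&(h[...,0]<16)&(h[...,1]>170)&(h[...,2]>110)&(W[...,1]<0.0)&(W[...,1]>-.25)&(W[...,0]>.4)&(W[...,0]<.72)&(W[...,2]>.165)
    return W[m],m
def cap(c,im,d):
    W=world(c,d); h=cv2.cvtColor(im,cv2.COLOR_RGB2HSV)
    m=(h[...,1]<60)&(W[...,2]>.16)&(W[...,1]<-.03)&(W[...,1]>-.25)&(W[...,0]>.4)&(W[...,0]<.72)&(W[...,2]<.26)
    return W[m],m
def plane(X):
    for _ in range(3):
        c=X.mean(0);n=np.linalg.svd(X-c,full_matrices=False)[2][2];n*=np.sign(n[2]);r=(X-c)@n
        X=X[abs(r)<max(.002,2*r.std())]
    return c,n,r.std()
def ring(c,im,d): # white foot top
    W=world(c,d); h=cv2.cvtColor(im,cv2.COLOR_RGB2HSV)
    m=(h[...,1]<70)&(h[...,2]>120)&(W[...,2]>.048)&(W[...,2]<.063)&(W[...,1]<-.02)&(W[...,1]>-.19)&(W[...,0]>.44)&(W[...,0]<.64)
    return W[m],m
E
python3 - <<'E'
from meas import *
for c in("side","top"):
    im=np.load(c+"_im.npy");d=np.load(c+".npy")
    for f in(tab,stripe,cap,ring):
        X,m=f(c,im,d);print(c,f.__name__,len(X),np.round(X.mean(0),4),np.round(np.percentile(X,[2,98],axis=0),3).tolist())
        if f is cap:
            cc,n,s=plane(X);print(" plane",cc.round(4),n.round(3),s.round(4),"tilt",np.arccos(n[2]),"label dir",np.degrees(np.arctan2(-n[1],-n[0])))
        if f is stripe:
            v=np.linalg.svd(X-X.mean(0))[2][0];print(" stripe axis",v, np.degrees(np.arctan2(v[1],v[0])))
        if f is ring:
            # outer circle: farthest point per angle
            from scipy.optimize import least_squares
            def outer(c0):
                a=np.arctan2(X[:,1]-c0[1],X[:,0]-c0[0]);r=np.hypot(X[:,0]-c0[0],X[:,1]-c0[1]);b=((a+np.pi)/(2*np.pi)*36).astype(int)
                return np.array([X[b==k][np.argmax(r[b==k])] for k in range(36) if (b==k).sum()>2])
            c0=X.mean(0)[:2]
            for _ in range(6):
                O=outer(c0);q=least_squares(lambda p:np.hypot(O[:,0]-p[0],O[:,1]-p[1])-.0615,c0,loss="soft_l1",f_scale=.001);c0=q.x
            print(" ring",c0.round(4),len(O))
    print(c,"tips",{n:(np.array(tip_of(n,c)[0]["location"])*[512,384]).round(1).tolist() for n in("stand",) if tip_of(n,c)})
E
```

```text
side tab 61 [ 0.6011 -0.1248  0.0527] [[0.589, -0.141, 0.046], [0.611, -0.109, 0.059]]
side stripe 105 [ 0.5411 -0.1315  0.212 ] [[0.514, -0.153, 0.172], [0.582, -0.099, 0.231]]
 stripe axis [ 0.6928704  -0.40601332 -0.59588908] -30.369764617191333
side cap 491 [ 0.5587 -0.1049  0.203 ] [[0.528, -0.145, 0.176], [0.586, -0.065, 0.232]]
 plane [ 0.559  -0.1053  0.203 ] [0.663 0.229 0.712] 0.0018 tilt 0.7779784725769427 label dir -160.972174200736
side ring 192 [ 0.5539 -0.1271  0.0556] [[0.48, -0.17, 0.05], [0.592, -0.052, 0.063]]
 ring [ 0.5322 -0.109 ] 24
side tips {'stand': [220.7, 212.7]}
top tab 2 [ 0.6046 -0.1108  0.0518] [[0.604, -0.113, 0.049], [0.605, -0.109, 0.054]]
top stripe 68 [ 0.5237 -0.1038  0.2207] [[0.509, -0.136, 0.201], [0.546, -0.066, 0.231]]
 stripe axis [-0.28160135  0.90837881 -0.30910939] 107.2236613930595
top cap 652 [ 0.5535 -0.1021  0.2064] [[0.521, -0.141, 0.178], [0.585, -0.064, 0.234]]
 plane [ 0.5548 -0.1023  0.206 ] [0.656 0.227 0.72 ] 0.0012 tilt 0.7668797859357 label dir -160.9162051034928
top ring 177 [ 0.5078 -0.074   0.0562] [[0.47, -0.129, 0.051], [0.572, -0.048, 0.061]]
 ring [ 0.5298 -0.1081] 17
top tips {'stand': [293.5, 219.9]}
```

```bash
cat >> h.py <<'E'
C=np.array([.531,-.108]); 
def delta(p,yaw,cur=None):
    """tool-frame deltas to reach TCP p, tool pointing down with tool-y at yaw deg"""
    s=read_state() if cur is None else cur
    R0=Rn.from_quat(s["eef_rot"]); y=np.radians(yaw); yv=np.array([np.cos(y),np.sin(y),0]);z=np.array([0,0,-1.])
    R1=Rn.from_matrix(np.stack([np.cross(yv,z),yv,z],1))
    return np.r_[(R0.inv()*R1).as_rotvec(degrees=True),R0.inv().apply(np.array(p)-s["ee_pos"])]
E
python3 - <<'E'
from h import *
u=np.array([np.cos(np.radians(-161)),np.sin(np.radians(-161))])
for s in(38,70):
    print(s,C-.05*u+s/1000*u)
p=C-.05*u+.038*u
print(delta([.32,.42,.33],0).round(3),delta([*p,.33],-71).round(3))
E
```

```text
38 [ 0.54234622 -0.10409318]
70 [ 0.51208963 -0.11451136]
[ 1.0000e-03 -2.0000e-03  6.5945e+01 -1.2100e-01 -1.1100e-01 -9.3000e-02] [-1.00000e-03 -3.00000e-03  1.36945e+02 -5.38000e-01 -4.99000e-01
 -9.30000e-02]
```

Call:
{"method": "drive_tool", "body": {"deltas": [[0,0,0,0,0,-0.045,1],[0,0,8,-0.02,-0.02,-0.093,1],[0,0,137,-0.538,-0.499,-0.093,1],[0,0,137,-0.538,-0.499,-0.093,1],[0,0,137,-0.538,-0.499,-0.093,1],[0,0,137,-0.538,-0.499,-0.093,1],[0,0,137,-0.538,-0.499,-0.093,1],[0,0,137,-0.538,-0.499,-0.093,1],[0,0,137,-0.538,-0.499,-0.093,1],[0,0,137,-0.538,-0.499,-0.093,1],[0,0,137,-0.538,-0.499,-0.093,1],[0,0,137,-0.538,-0.499,-0.093,1]], "squeeze": 10}}

```text
time: 2.2
ee_pos: [0.461, 0.0853, 0.3285]
eef_rot: [0.859, 0.512, 0.001, -0.0]
ft_force: [1.4, 1.0, -0.7]
width: 0.0027
```

Run:
```python
from h import *
s=read_state();print({k:np.round(v,3) for k,v in s.items() if k!="joint_torque"})
print(delta([.542,-.104,.285],-71).round(3))
```

```text
{'time': np.float64(2.2), 'joint_positions': array([-0.709, -0.078,  0.407,  1.721,  0.03 ,  1.491, -0.801]), 'joint_vel': array([ 0.534,  0.173,  0.564, -0.168, -0.02 , -0.01 , -0.389]), 'ee_pos': array([0.461, 0.085, 0.328]), 'eef_rot': array([ 0.859,  0.512,  0.001, -0.   ]), 'ft_force': array([ 1.384,  1.004, -0.697]), 'torque': array([-0.037, -0.006, -0.041]), 'width': np.float64(0.003)}
[-3.0000e-03 -7.1000e-02  4.2654e+01 -1.2800e-01  1.6100e-01  4.3000e-02]
```

Call:
{"method": "drive_tool", "body": {"deltas": [[0,0,42.7,-0.128,0.161,0.0,1],[0,0,42.7,-0.128,0.161,0.0,1],[0,0,42.7,-0.128,0.161,0.01,1],[0,0,42.7,-0.128,0.161,0.02,1],[0,0,42.7,-0.128,0.161,0.03,1],[0,0,42.7,-0.128,0.161,0.035,1],[0,0,42.7,-0.128,0.161,0.035,1],[0,0,42.7,-0.128,0.161,0.035,1]]}}

```text
time: 3.0
ee_pos: [0.5428, -0.0996, 0.2936]
eef_rot: [0.985, 0.17, 0.0, -0.0]
ft_force: [0.1, 0.0, -0.1]
width: 0.0004
```

Run:
```python
from h import *
s=read_state();print({k:np.round(v,4) for k,v in s.items() if k!="joint_torque"})
print(delta([.542,-.104,.252],-71).round(4),delta([.512,-.1145,.200],-71).round(4))
ims=[]
for c,b in(("side",(130,150)),("top",(150,230))):
    im,d=camera(c);ims.append(cv2.resize(im[b[0]:b[0]+140,b[1]:b[1]+140],(400,400),interpolation=cv2.INTER_CUBIC))
cv2.imwrite("pics/d.png",cv2.cvtColor(np.hstack(ims),cv2.COLOR_RGB2BGR))
```

```text
{'time': np.float64(3.0), 'joint_positions': array([-0.4833,  0.1516,  0.6589,  1.5994, -0.0946,  1.4223, -1.0441]), 'joint_vel': array([-0.0031, -0.0074,  0.0038, -0.0062, -0.0003,  0.0001, -0.0118]), 'ee_pos': array([ 0.5428, -0.0996,  0.2936]), 'eef_rot': array([ 9.854e-01,  1.705e-01,  3.000e-04, -4.000e-04]), 'ft_force': array([ 0.0824,  0.001 , -0.0515]), 'torque': array([-0.0148,  0.1569, -0.0067]), 'width': np.float64(0.0004)}
[-0.0373 -0.0443  0.6301 -0.0022  0.0039  0.0416] [-0.0373 -0.0443  0.6301 -0.0341  0.0038  0.0936]
```

View pics/d.png

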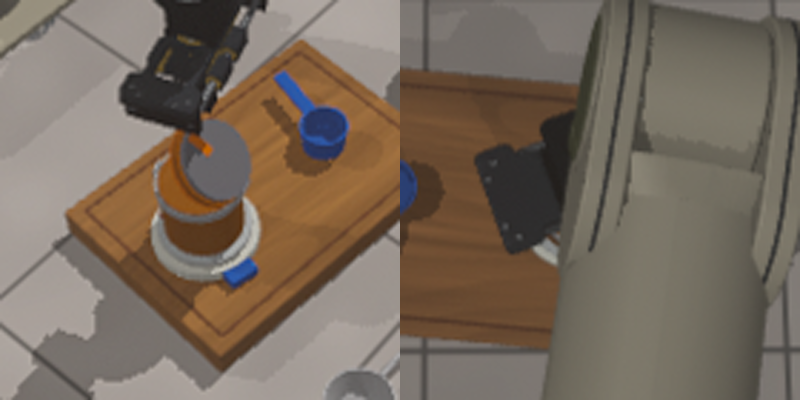

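Call:
{"method": "drive_tool", "body": {"deltas": [[0,0,0.6,-0.002,0.004,0.015,1],[0,0,0.6,-0.002,0.004,0.03,1],[0,0,0.6,-0.002,0.004,0.038,1],[0,0,0.6,-0.002,0.004,0.042,1],[0,0,0.6,-0.002,0.004,0.046,1],[0,0,0.6,-0.003,0.004,0.049,1],[0,0,0.6,-0.004,0.004,0.052,1],[0,0,0.6,-0.006,0.004,0.055,1]]}}

```text
time: 3.9
ee_pos: [0.5385, -0.107, 0.2383]
eef_rot: [0.987, 0.163, 0.0, 0.0]
ft_force: [0.4, 0.3, 1.1]
width: 0.0002
```

Call:
{"method": "drive_tool", "body": {"deltas": [[0,0,0,-0.002,0,0.003,1],[0,0,0,-0.004,0,0.006,1],[0,0,0,-0.006,0,0.009,1],[0,0,0,-0.008,0,0.012,1],[0,0,0,-0.01,0,0.015,1],[0,0,0,-0.012,0,0.018,1]]}}

```text
time: 4.5
ee_pos: [0.5268, -0.1108, 0.2198]
eef_rot: [0.987, 0.162, -0.0, -0.0]
ft_force: [-0.8, -0.2, 1.6]
width: 0.0004
```

Call:
{"method": "drive_tool", "body": {"deltas": [[0,0,0,-0.003,0,0.003,1],[0,0,0,-0.006,0,0.006,1],[0,0,0,-0.009,0,0.009,1],[0,0,0,-0.012,0,0.012,1],[0,0,0,-0.014,0,0.014,1]]}}

```text
time: 5.0
ee_pos: [0.5134, -0.1154, 0.2058]
eef_rot: [0.987, 0.162, -0.0, -0.0]
ft_force: [-0.4, 0.3, 0.9]
width: 0.0003
```

Run:
```python
from h import *
ims=[]
for c,b in(("side",(130,150)),):
    im,d=camera(c);ims.append(cv2.resize(im[b[0]:b[0]+140,b[1]:b[1]+140],(400,400),interpolation=cv2.INTER_CUBIC))
cv2.imwrite("pics/e.png",cv2.cvtColor(np.hstack(ims),cv2.COLOR_RGB2BGR))
```

```text
(no output)
```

View pics/e.png

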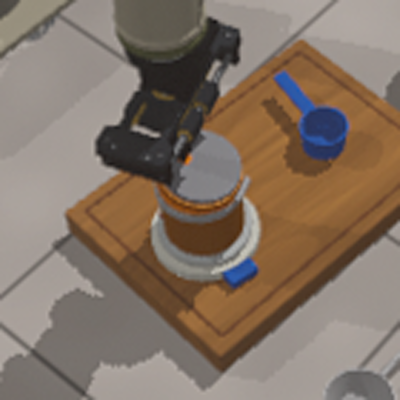

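Call:
{"method": "drive_tool", "body": {"deltas": [[0,0,0,-0.002,0,0.002,1],[0,0,0,-0.004,0,0.004,1],[0,0,0,-0.006,0,0.006,1],[0,0,0,-0.008,0,0.008,1],[0,0,0,-0.008,0,0.009,1]]}}

```text
time: 5.55
ee_pos: [0.5058, -0.118, 0.1968]
eef_rot: [0.987, 0.162, -0.0, -0.0]
ft_force: [-0.2, 0.5, -0.1]
width: 0.0008
```

Call:
{"method": "drive_tool", "body": {"deltas": [[0,0,0,-0.001,0,0.0005,1],[0,0,0,-0.002,0,0.001,1],[0,0,0,-0.003,0,0.0015,1],[0,0,0,-0.004,0,0.002,1]]}}

```text
time: 5.95
ee_pos: [0.5023, -0.1191, 0.1951]
eef_rot: [0.987, 0.163, 0.0, -0.0]
ft_force: [0.1, 0.4, 0.4]
width: 0.0008
```

Call:
{"method": "drive_tool", "body": {"deltas": [[0,0,0,-0.001,0,0.0007,1],[0,0,0,-0.002,0,0.0014,1],[0,0,0,-0.002,0,0.002,1]]}}

```text
time: 6.25
ee_pos: [0.5003, -0.1198, 0.193]
eef_rot: [0.987, 0.162, -0.0, -0.0]
ft_force: [-0.3, -0.9, 1.2]
width: 0.0002
```

Call:
{"method": "drive_tool", "body": {"deltas": [[0,0,0,0,0,0.0005,1],[0,0,0,0,0,0.001,1]]}}

```text
time: 6.45
ee_pos: [0.5003, -0.1198, 0.192]
eef_rot: [0.987, 0.162, -0.0, -0.0]
ft_force: [0.5, 0.1, 0.5]
width: 0.0004
```

Call:
{"method": "drive_tool", "body": {"deltas": [[0,0,0,0,0,0.0005,1],[0,0,0,0,0,0.001,1]]}}

```text
time: 6.65
ee_pos: [0.5004, -0.1198, 0.191]
eef_rot: [0.987, 0.162, -0.0, -0.0]
ft_force: [-0.6, 0.3, 0.9]
width: 0.0004
```

Call:
{"method": "drive_tool", "body": {"deltas": [[0,0,0,0,0,0.0005,1],[0,0,0,0,0,0.001,1]]}}

```text
time: 6.85
ee_pos: [0.5004, -0.1198, 0.19]
eef_rot: [0.987, 0.162, -0.0, -0.0]
ft_force: [-1.0, 0.4, 1.2]
width: 0.0005
```

Call:
{"method": "drive_tool", "body": {"deltas": [[0,0,0,0,0,0.0005,1],[0,0,0,0,0,0.001,1]]}}

```text
time: 7.05
ee_pos: [0.5004, -0.1198, 0.189]
eef_rot: [0.987, 0.162, 0.0, -0.0]
ft_force: [-0.7, -0.1, 1.8]
width: 0.0004
```

Call:
{"method": "drive_tool", "body": {"deltas": [[0,0,0,0,0,0.0004,1],[0,0,0,0,0,0.0008,1]]}}

```text
time: 7.25
ee_pos: [0.5005, -0.1198, 0.1884]
eef_rot: [0.987, 0.162, 0.0, -0.0]
ft_force: [-1.9, -0.8, 5.1]
width: 0.0005
```

Call:
{"method": "drive_tool", "body": {"deltas": [[0,0,0,0,0,0.0003,1],[0,0,0,0,0,0.0003,1],[0,0,0,0,0,0.0003,1]]}}

```text
time: 7.55
ee_pos: [0.5005, -0.1198, 0.1882]
eef_rot: [0.987, 0.162, 0.0, -0.0]
ft_force: [-2.8, -0.5, 5.3]
width: 0.0004
```

Call:
{"method": "drive_tool", "body": {"deltas": [[0,0,0,0,0,0.0003,1],[0,0,0,0,0,0.0003,1]]}}

```text
time: 7.75
ee_pos: [0.5005, -0.1198, 0.1879]
eef_rot: [0.987, 0.162, 0.0, -0.0]
ft_force: [-2.7, 0.2, 5.7]
width: 0.0005
```

Call:
{"method": "drive_tool", "body": {"deltas": [[0,0,0,0,0,-0.005,1],[0,0,0,0,0,-0.03,1],[0,0,0,-0.03,0,-0.07,1],[0,0,0,-0.07,0,-0.1,1],[0,0,0,-0.08,0,-0.1,1],[0,0,0,-0.08,0,-0.1,1]]}}

```text
time: 8.35
ee_pos: [0.4242, -0.1459, 0.2884]
eef_rot: [0.987, 0.162, 0.002, -0.001]
ft_force: [0.4, 0.6, 0.4]
width: 0.0007
```

```bash
cat > look.py <<'E'
from meas import *
import sys
c="side"; im,d=camera(c); np.save("s_d.npy",d);np.save("s_im.npy",im)
b=(130,150);cv2.imwrite("pics/"+sys.argv[1],cv2.cvtColor(cv2.resize(im[b[0]:b[0]+140,b[1]:b[1]+140],(560,560),interpolation=cv2.INTER_CUBIC),cv2.COLOR_RGB2BGR))
for f in(tab,stripe,cap):
    X,m=f(c,im,d)
    if len(X)<5: print(f.__name__,len(X));continue
    v,u=np.where(m);print(f.__name__,len(X),np.round(X.mean(0),4),"px",u.mean().round(1),v.mean().round(1),"a",np.degrees(np.arctan2(*(X.mean(0)[:2]-C)[::-1])).round(1))
    if f is cap:
        cc,n,s=plane(X);print(" plane",cc.round(4),n.round(3),"rms",s.round(4),"tilt",np.arccos(n[2]).round(3),"low dir",np.degrees(np.arctan2(n[1],n[0])).round(),"z at C",(cc[2]-((C-cc[:2])@n[:2])/n[2]).round(4))
s=read_state();print(s["time"],s["ee_pos"].round(4),s["ft_force"].round(2))
E
python3 look.py f.png
```

```text
tab 59 [ 0.601  -0.1251  0.0531] px 233.9 224.9 a -13.7
stripe 23 [ 0.5244 -0.1301  0.1712] px 212.3 191.8 a -106.5
cap 509 [ 0.5384 -0.1111  0.1735] px 219.8 189.8 a -23.0
 plane [ 0.5372 -0.1118  0.1738] [ 0.012 -0.029  1.   ] rms 0.0021 tilt 0.032 low dir -69.0 z at C 0.174
8.4 [ 0.4247 -0.145   0.2875] [ 0.45 -0.39 -0.64]
```

View pics/f.png

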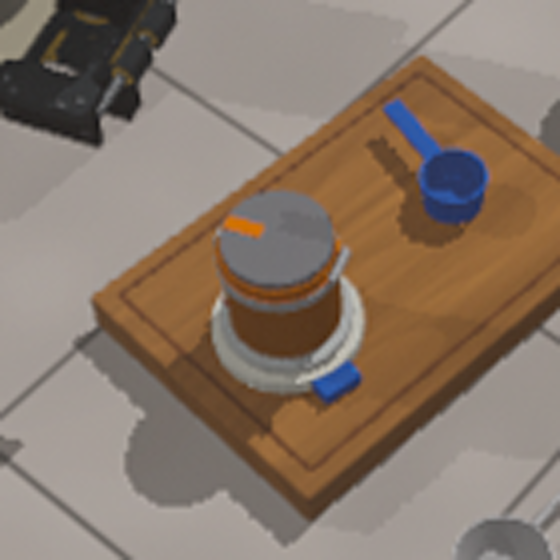

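```bash
cat > ang.py <<'E'
from meas import *
from scipy.optimize import least_squares
def topz(c,uv,z):
    p=camera_params(c);K,R,t=[np.array(p[k]) for k in("K","R","t")]
    r=(np.c_[uv,np.ones(len(uv))]@np.linalg.inv(K).T)@R; o=-R.T@t
    return o+r*((z-o[2])/r[:,2:])
def analyse(z=.1745,c="side",im=None,d=None):
    X,m=cap(c,im,d); n,l,st,_=cv2.connectedComponentsWithStats(m.astype(np.uint8))
    k=1+np.argmax(st[1:,4]); m=l==k
    hull=cv2.convexHull(np.argwhere(m)[:,::-1].astype(np.int32))
    H=np.zeros(m.shape,np.uint8);cv2.fillConvexPoly(H,hull,1)
    P=topz(c,hull[:,0].astype(float),z)[:,:2]
    q=least_squares(lambda p:np.hypot(*(P-p).T)-.0437,P.mean(0),loss="soft_l1",f_scale=.001)
    hsv=cv2.cvtColor(im,cv2.COLOR_RGB2HSV)
    H=cv2.dilate(H,np.ones((3,3)))
    s=(H>0)&(hsv[...,0]<20)&(hsv[...,1]>150)&(im[...,0]>150)
    uv=np.argwhere(s)[:,::-1].astype(float)
    S=topz(c,uv,z)[:,:2]; S=S[np.hypot(*(S-q.x).T)<.043]
    v=S.mean(0)-q.x
    print("lid centre",q.x.round(4),"rms",np.sqrt((q.fun**2).mean()).round(4),"stripe n",len(S),S.mean(0).round(4),"r",np.hypot(*v).round(4),"angle",np.degrees(np.arctan2(v[1],v[0])).round(1))
if __name__=="__main__":
    analyse(im=np.load("s_im.npy"),d=np.load("s_d.npy"))
E
python3 ang.py
```

```text
lid centre [ 0.5351 -0.112 ] rms 0.001 stripe n 28 [ 0.5079 -0.1197] r 0.0282 angle -164.3
```

Call:
{"method": "drive_tool", "body": {"deltas": [[0,0,1.7,0.04,0.001,0.01,1],[0,0,1.7,0.0783,0.0023,0.04,1],[0,0,1.7,0.0783,0.0023,0.075,1],[0,0,1.7,0.0783,0.0023,0.093,1],[0,0,1.7,0.0783,0.0023,0.096,1],[0,0,1.7,0.0783,0.0023,0.0975,1],[0,0,1.7,0.0783,0.0023,0.0985,1],[0,0,1.7,0.0783,0.0023,0.0985,1]]}}

```text
time: 9.2
ee_pos: [0.4999, -0.1225, 0.1897]
eef_rot: [0.989, 0.148, 0.0, -0.0]
ft_force: [0.0, 0.5, -0.5]
width: 0.0001
```

Call:
{"method": "drive_tool", "body": {"deltas": [[0,0,0,0,0,0.0005,1],[0,0,0,0,0,0.0008,1],[0,0,0,0,0,0.0008,1]]}}

```text
time: 9.5
ee_pos: [0.4998, -0.1226, 0.1888]
eef_rot: [0.989, 0.148, 0.0, -0.0]
ft_force: [-0.8, 0.5, 1.4]
width: 0.0005
```

Call:
{"method": "drive_tool", "body": {"deltas": [[0,0,0,0,0,0.0003,1],[0,0,0,0,0,0.0006,1],[0,0,0,0,0,0.0006,1]]}}

```text
time: 9.8
ee_pos: [0.4997, -0.1225, 0.188]
eef_rot: [0.989, 0.148, 0.0, -0.0]
ft_force: [-0.5, 0.1, 4.7]
width: 0.0004
```

Call:
{"method": "drive_tool", "body": {"deltas": [[0,0,0,0,0,0.0003,1],[0,0,0,0,0,0.0003,1]]}}

```text
time: 10.0
ee_pos: [0.4997, -0.1226, 0.1878]
eef_rot: [0.989, 0.148, 0.0, -0.0]
ft_force: [-0.4, -0.4, 5.9]
width: 0.0004
```

Call:
{"method": "drive_tool", "body": {"deltas": [[0,0,0,0,0,0.0003,1],[0,0,0,0,0,0.0005,1],[0,0,-3,0.0,0.0019,0.0006,1],[0,0,-6,0.0002,0.0038,0.0006,1],[0,0,-9,0.0004,0.0056,0.0007,1],[0,0,-12,0.0008,0.0075,0.0007,1]]}}

```text
time: 10.6
ee_pos: [0.5029, -0.1287, 0.1872]
eef_rot: [0.968, 0.252, 0.001, -0.001]
ft_force: [-2.0, 3.4, 7.1]
width: 0.0003
```

Call:
{"method": "drive_tool", "body": {"deltas": [[0,0,-3,0.0,0.0019,0.0001,1],[0,0,-6,0.0002,0.0038,0.0002,1],[0,0,-9,0.0004,0.0056,0.0003,1],[0,0,-12,0.0008,0.0075,0.0004,1],[0,0,-15,0.0012,0.0093,0.0005,1],[0,0,-18,0.0018,0.0111,0.0006,1]]}}

```text
time: 11.2
ee_pos: [0.5101, -0.1371, 0.1867]
eef_rot: [0.916, 0.4, 0.001, -0.001]
ft_force: [-0.9, 4.2, 8.4]
width: 0.0007
```

Call:
{"method": "drive_tool", "body": {"deltas": [[0,0,-3,0.0,0.0019,0.0,1],[0,0,-6,0.0002,0.0038,0.0001,1],[0,0,-9,0.0004,0.0056,0.0001,1],[0,0,-12,0.0008,0.0075,0.0002,1],[0,0,-15,0.0012,0.0093,0.0002,1],[0,0,-18,0.0018,0.0111,0.0003,1],[0,0,-21,0.0024,0.0129,0.0003,1]]}}

```text
time: 11.9
ee_pos: [0.5209, -0.1439, 0.1863]
eef_rot: [0.828, 0.561, 0.001, -0.001]
ft_force: [-1.6, 5.0, 8.2]
width: 0.0002
```

Call:
{"method": "drive_tool", "body": {"deltas": [[0,0,-3,0.0,0.0019,0.0,1],[0,0,-6,0.0002,0.0038,0.0001,1],[0,0,-9,0.0004,0.0056,0.0001,1],[0,0,-12,0.0008,0.0075,0.0001,1],[0,0,-15,0.0012,0.0093,0.0002,1],[0,0,-18,0.0018,0.0111,0.0002,1],[0,0,-21,0.0024,0.0129,0.0002,1]]}}

```text
time: 12.6
ee_pos: [0.5334, -0.1467, 0.1859]
eef_rot: [0.712, 0.702, 0.0, -0.001]
ft_force: [-3.6, 4.0, 8.4]
width: 0.0004
```

Call:
{"method": "drive_tool", "body": {"deltas": [[0,0,-3,0.0003,0.0019,0.0,1],[0,0,-6,0.0006,0.0038,0.0,1],[0,0,-9,0.001,0.0056,0.0,1],[0,0,-12,0.0014,0.0075,0.0,1],[0,0,-15,0.0018,0.0093,0.0001,1],[0,0,-18,0.0024,0.0111,0.0001,1],[0,0,-21,0.003,0.0129,0.0001,1]]}}

```text
time: 13.3
ee_pos: [0.5459, -0.1447, 0.1857]
eef_rot: [0.573, 0.82, 0.0, -0.001]
ft_force: [-4.9, 1.6, 8.6]
width: 0.0006
```

Call:
{"method": "drive_tool", "body": {"deltas": [[0,0,-3,0.0,0.0019,0.0,1],[0,0,-6,0.0002,0.0038,0.0,1],[0,0,-9,0.0005,0.0056,0.0,1],[0,0,-12,0.0009,0.0075,0.0,1],[0,0,-15,0.0013,0.0093,-0.0001,1],[0,0,-18,0.0019,0.0111,-0.0001,1],[0,0,-21,0.0025,0.0129,-0.0001,1]]}}

```text
time: 14.0
ee_pos: [0.557, -0.1388, 0.1859]
eef_rot: [0.414, 0.91, -0.0, -0.001]
ft_force: [-3.8, -0.1, 7.3]
width: 0.0004
```

Call:
{"method": "drive_tool", "body": {"deltas": [[0,0,-3,0.0,0.0019,0.0,1],[0,0,-6,0.0002,0.0038,0.0,1],[0,0,-9,0.0005,0.0056,0.0,1],[0,0,-12,0.0009,0.0075,0.0,1],[0,0,-15,0.0013,0.0093,-0.0001,1],[0,0,-18,0.0019,0.0111,-0.0001,1],[0,0,-21,0.0025,0.0129,-0.0001,1]]}}

```text
time: 14.7
ee_pos: [0.5654, -0.1293, 0.1862]
eef_rot: [0.241, 0.97, -0.001, 0.0]
ft_force: [-2.6, -2.6, 7.1]
width: 0.0005
```

Call:
{"method": "drive_tool", "body": {"deltas": [[0,0,-3,0.0,0.0019,0.0,1],[0,0,-6,0.0002,0.0038,0.0,1],[0,0,-9,0.0005,0.0056,-0.0001,1],[0,0,-12,0.0009,0.0075,-0.0001,1],[0,0,-12,0.0009,0.0075,-0.0001,1]]}}

```text
time: 15.2
ee_pos: [0.5686, -0.1222, 0.1865]
eef_rot: [0.139, 0.99, -0.001, 0.001]
ft_force: [-0.7, -2.9, 6.2]
width: 0.0004
```

Call:
{"method": "drive_tool", "body": {"deltas": [[0,0,0,0,0,-0.002,1],[0,0,0,0,0,-0.015,1],[0,0,0,0.02,0,-0.06,1],[0,0,0,0.06,0,-0.1,1],[0,0,0,0.1,0,-0.12,1],[0,0,0,0.15,0,-0.12,1],[0,0,0,0.15,0,-0.12,1],[0,0,0,0.15,0,-0.12,1]]}}

```text
time: 16.0
ee_pos: [0.4239, -0.0792, 0.307]
eef_rot: [0.139, 0.99, 0.001, 0.001]
ft_force: [0.8, -0.2, 0.1]
width: 0.0005
```

```bash
python3 look.py g.png; python3 ang.py
```

```text
tab 58 [ 0.6009 -0.1249  0.0532] px 233.9 224.9 a -13.6
stripe 21 [ 0.5536 -0.1294  0.1705] px 219.6 196.7 a -43.4
cap 492 [ 0.5328 -0.1112  0.174 ] px 218.5 188.8 a -60.9
 plane [ 0.5332 -0.1112  0.174 ] [ 0.018 -0.019  1.   ] rms 0.0021 tilt 0.027 low dir -47.0 z at C 0.1741
16.05 [ 0.4246 -0.0795  0.3065] [ 0.03 -0.19 -0.44]
lid centre [ 0.5348 -0.1121] rms 0.0009 stripe n 31 [ 0.556  -0.1258] r 0.0253 angle -32.9
```

View pics/g.png

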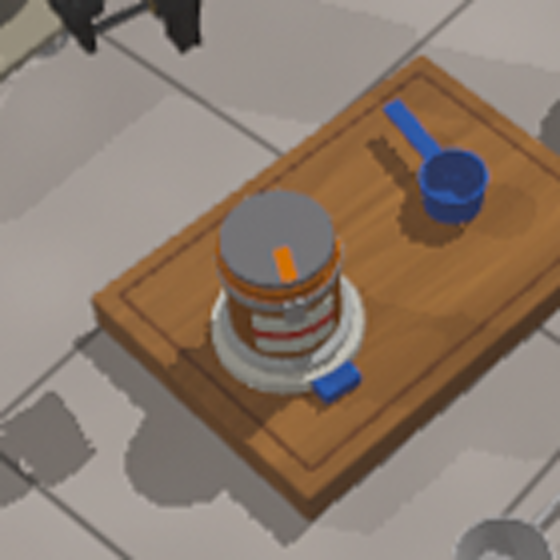

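Run:
```python
from ang import *
im=np.load("s_im.npy");d=np.load("s_d.npy")
X,m=tab("side",im,d);Y=X[X[:,2]>.052]
for c0 in((.531,-.108),(.533,-.1088)):
    print([np.degrees(np.arctan2(*(A.mean(0)[:2]-c0)[::-1])).round(1) for A in(X,Y)],len(Y))
# tab by ray: all blue px intersected at z=.054
uv=np.argwhere(m)[:,::-1].astype(float);T=topz("side",uv,.054);print(T.mean(0))
# manual stripe endpoints & label centre
S=topz("side",np.array([[280,248],[292,280.]])/4+[150,130],.1745);v=S[1]-S[0];print(S.round(4),np.degrees(np.arctan2(v[1],v[0])))
s=read_state()
print(delta([.5652,-.1316,.30],57).round(4),s["ee_pos"])
print(delta([.5652,-.1316,.189],57).round(4))
```

```text
[np.float64(-13.6), np.float64(-14.1)] 40
[np.float64(-13.3), np.float64(-13.9)] 40
[ 0.60121751 -0.12523669  0.054     ]
[[ 0.545  -0.1175  0.1745]
 [ 0.5719 -0.1337  0.1745]] -30.868847528983128
[ 6.1800e-02  5.7900e-02  1.7033e+01 -1.4950e-01 -1.1400e-02  6.7000e-03] [ 0.4245628  -0.07947045  0.30652084]
[ 6.1800e-02  5.7900e-02  1.7033e+01 -1.4940e-01 -1.1500e-02  1.1770e-01]
```

Call:
{"method": "drive_tool", "body": {"deltas": [[0,0,8.5,-0.05,-0.004,0.0,1],[0,0,17,-0.1,-0.008,0.0,1],[0,0,17,-0.1495,-0.0115,0.03,1],[0,0,17,-0.1495,-0.0115,0.07,1],[0,0,17,-0.1495,-0.0115,0.1,1],[0,0,17,-0.1495,-0.0115,0.112,1],[0,0,17,-0.1495,-0.0115,0.116,1],[0,0,17,-0.1495,-0.0115,0.1175,1],[0,0,17,-0.1495,-0.0115,0.1175,1]]}}

```text
time: 16.95
ee_pos: [0.5656, -0.132, 0.1899]
eef_rot: [0.284, 0.959, 0.0, 0.001]
ft_force: [0.4, 0.6, 1.2]
width: 0.0006
```

Call:
{"method": "drive_tool", "body": {"deltas": [[0,0,0,0,0,0.0005,1],[0,0,0,0,0,0.001,1],[0,0,0,0,0,0.0013,1]]}}

```text
time: 17.25
ee_pos: [0.565, -0.1319, 0.1877]
eef_rot: [0.284, 0.959, 0.0, 0.001]
ft_force: [0.0, -0.4, 1.1]
width: 0.0005
```

Call:
{"method": "drive_tool", "body": {"deltas": [[0,0,0,0,0,0.0005,1],[0,0,0,0,0,0.0008,1],[0,0,0,0,0,0.0008,1]]}}

```text
time: 17.55
ee_pos: [0.5652, -0.132, 0.1868]
eef_rot: [0.284, 0.959, 0.0, 0.001]
ft_force: [0.9, -0.7, 3.8]
width: 0.0006
```

Call:
{"method": "drive_tool", "body": {"deltas": [[0,0,0,0,0,0.0004,1],[0,0,0,0,0,0.0008,1],[0,0,0,0,0,0.0008,1]]}}

```text
time: 17.85
ee_pos: [0.5653, -0.132, 0.1861]
eef_rot: [0.284, 0.959, 0.0, 0.001]
ft_force: [0.6, -0.0, 8.1]
width: 0.0006
```

Call:
{"method": "drive_tool", "body": {"deltas": [[0,0,-3,0.0,0.0019,0.0,1],[0,0,-6,0.0002,0.0038,0.0,1],[0,0,-9,0.0005,0.0056,0.0,1],[0,0,-12,0.0009,0.0075,0.0,1],[0,0,-15,0.0013,0.0093,0.0,1],[0,0,-18,0.0019,0.0111,0.0,1],[0,0,-20,0.0023,0.0123,0.0,1],[0,0,-20,0.0023,0.0123,0.0,1]]}}

```text
time: 18.65
ee_pos: [0.57, -0.1217, 0.1863]
eef_rot: [0.113, 0.994, -0.001, 0.001]
ft_force: [1.3, -3.5, 8.0]
width: 0.0003
```

Call:
{"method": "drive_tool", "body": {"deltas": [[0,0,0,0,0,-0.002,1],[0,0,0,0,0,-0.015,1],[0,0,0,0.02,0,-0.06,1],[0,0,0,0.06,0,-0.1,1],[0,0,0,0.1,0,-0.12,1],[0,0,0,0.15,0,-0.12,1],[0,0,0,0.15,0,-0.12,1],[0,0,0,0.15,0,-0.12,1]]}}

```text
time: 19.45
ee_pos: [0.4228, -0.0862, 0.3065]
eef_rot: [0.113, 0.994, 0.001, 0.001]
ft_force: [0.6, -0.3, 0.5]
width: 0.0005
```

```bash
python3 look.py i.png; python3 ang.py
```

```text
tab 58 [ 0.6008 -0.1248  0.053 ] px 233.9 224.9 a -13.5
stripe 30 [ 0.555  -0.1308  0.1688] px 219.6 197.6 a -43.5
cap 499 [ 0.5323 -0.1115  0.1739] px 218.3 188.8 a -69.8
 plane [ 0.5323 -0.1112  0.1739] [ 0.014 -0.011  1.   ] rms 0.0021 tilt 0.018 low dir -39.0 z at C 0.174
19.5 [ 0.4236 -0.0864  0.3061] [ 0.23  0.61 -0.77]
lid centre [ 0.5345 -0.1121] rms 0.0012 stripe n 30 [ 0.5589 -0.1216] r 0.0262 angle -21.3
```

View pics/i.png

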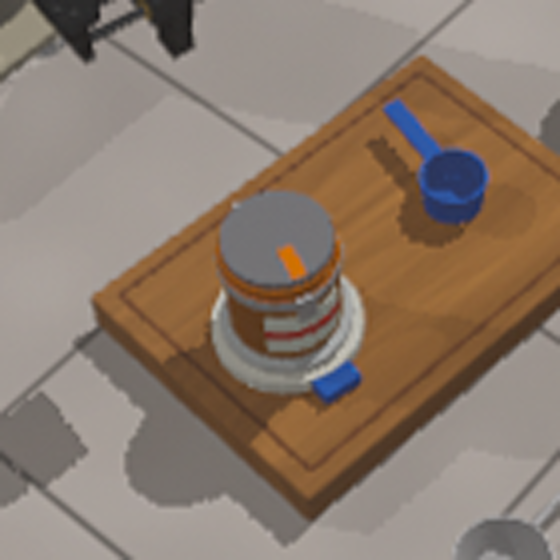

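Run:
```python
from h import *
print(delta([.5679,-.1255,.1885],68).round(4))
```

```text
[ 4.4800e-02  4.8600e-02  9.0321e+00 -1.4930e-01 -5.8000e-03  1.1770e-01]
```

Call:
{"method": "drive_tool", "body": {"deltas": [[0,0,5,-0.05,-0.002,0.0,1],[0,0,9,-0.1,-0.004,0.0,1],[0,0,9,-0.1493,-0.006,0.03,1],[0,0,9,-0.1493,-0.006,0.07,1],[0,0,9,-0.1493,-0.006,0.1,1],[0,0,9,-0.1493,-0.006,0.112,1],[0,0,9,-0.1493,-0.006,0.116,1],[0,0,9,-0.1493,-0.006,0.1175,1],[0,0,9,-0.1493,-0.006,0.118,1],[0,0,9,-0.1493,-0.006,0.1183,1]]}}

```text
time: 20.5
ee_pos: [0.5682, -0.1261, 0.1887]
eef_rot: [0.191, 0.982, 0.0, 0.001]
ft_force: [-0.9, -0.3, 0.4]
width: 0.0001
```

Call:
{"method": "drive_tool", "body": {"deltas": [[0,0,0,0,0,0.0005,1],[0,0,0,0,0,0.0008,1],[0,0,0,0,0,0.0008,1]]}}

```text
time: 20.8
ee_pos: [0.568, -0.1261, 0.1871]
eef_rot: [0.191, 0.982, 0.0, 0.001]
ft_force: [1.1, 0.3, 3.1]
width: 0.0005
```

Call:
{"method": "drive_tool", "body": {"deltas": [[0,0,0,0,0,0.0003,1],[0,0,0,0,0,0.0006,1],[0,0,0,0,0,0.0008,1],[0,0,0,0,0,0.0008,1]]}}

```text
time: 21.2
ee_pos: [0.5682, -0.1261, 0.1863]
eef_rot: [0.191, 0.982, 0.0, 0.001]
ft_force: [1.2, 0.2, 6.7]
width: 0.0006
```

Call:
{"method": "drive_tool", "body": {"deltas": [[0,0,0,0,0,0.0002,1],[0,0,-3,0.0,0.0019,0.0003,1],[0,0,-6,0.0002,0.0038,0.0003,1],[0,0,-9,0.0005,0.0056,0.0003,1],[0,0,-12,0.0009,0.0075,0.0003,1],[0,0,-15,0.0013,0.0093,0.0003,1],[0,0,-15,0.0013,0.0093,0.0003,1]]}}

```text
time: 21.9
ee_pos: [0.5705, -0.1181, 0.1863]
eef_rot: [0.061, 0.998, -0.001, 0.001]
ft_force: [0.1, -3.3, 8.2]
width: 0.0004
```

Call:
{"method": "drive_tool", "body": {"deltas": [[0,0,0,0,0,-0.002,1],[0,0,0,0,0,-0.015,1],[0,0,0,0.02,0,-0.06,1],[0,0,0,0.06,0,-0.1,1],[0,0,0,0.1,0,-0.12,1],[0,0,0,0.15,0,-0.12,1],[0,0,0,0.15,0,-0.12,1],[0,0,0,0.15,0,-0.12,1]]}}

```text
time: 22.7
ee_pos: [0.4203, -0.0984, 0.3062]
eef_rot: [0.061, 0.998, 0.001, 0.001]
ft_force: [-0.2, -0.7, 0.6]
width: 0.0005
```

```bash
python3 look.py j.png; python3 ang.py
```

```text
tab 58 [ 0.6009 -0.125   0.0534] px 233.9 224.9 a -13.6
stripe 30 [ 0.5493 -0.135   0.169 ] px 217.3 197.4 a -55.8
cap 494 [ 0.5324 -0.1119  0.1739] px 218.2 188.9 a -70.4
 plane [ 0.5326 -0.1118  0.1739] [ 0.024 -0.029  0.999] rms 0.002 tilt 0.038 low dir -50.0 z at C 0.174
22.75 [ 0.4211 -0.0984  0.3058] [-0.48 -0.04  0.85]
lid centre [ 0.535  -0.1121] rms 0.0012 stripe n 32 [ 0.5598 -0.1173] r 0.0254 angle -12.0
```

View pics/j.png

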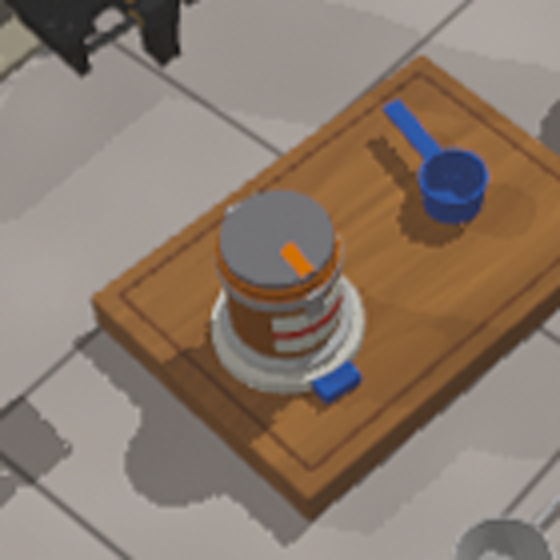

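Run:
```python
from ang import *
for i in range(2):
    im,d=camera("side"); analyse(im=im,d=d)
S=topz("side",np.array([[285,247],[305,274.]])/4+[150,130],.1745);v=S[1]-S[0];print(S.round(4),np.degrees(np.arctan2(v[1],v[0])))
X,_=tab("side",im,d);W=world("side",d)
# label: red band pixels at mid height
h=cv2.cvtColor(im,cv2.COLOR_RGB2HSV)
m=((h[...,1]<90))&(W[...,2]>.085)&(W[...,2]<.135)&(np.hypot(W[...,0]-.533,W[...,1]+.110)<.055)
L=W[m]-[.533,-.110,0];a=np.degrees(np.arctan2(L[:,1],L[:,0]));print("label px",m.sum(),np.percentile(a,[2,10,50,90,98]).round(1))
```

```text
lid centre [ 0.535  -0.1121] rms 0.0012 stripe n 32 [ 0.5598 -0.1173] r 0.0254 angle -12.0
lid centre [ 0.535  -0.1121] rms 0.0012 stripe n 32 [ 0.5598 -0.1173] r 0.0254 angle -12.0
[[ 0.5472 -0.1144  0.1745]
 [ 0.5757 -0.1234  0.1745]] -17.440092262212826
label px 110 [-117.8  -52.7  -26.4   12.4   24.2]
```

```bash
python3 -c "
from bench import *
print(close_job()); s=read_state(); print(s['time'],s['ft_force'])"
```

```text
the job is handed in; nothing more can be done
None
the job is handed in; nothing more can be done
```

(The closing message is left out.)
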